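Stand the fallen grow light back up at the herb garden

ROBOT

A 7-joint arm with a two-finger parallel gripper is mounted at the origin on the work surface. World frame = base frame: x ahead of the robot, y to its left, z up, the work surface at z = 0. Lengths are in m, angles in rad, forces in N, time in s.
With the tool pointing down it reaches from about 0.4 to 0.875 m from the base axis. Payload 4.4 kg.
Tool frame: the origin (TCP) lies on the mounting face of the last link; the fingertips stand 173 mm ahead of it and the grasp point (between the pads) lies 155 mm ahead of it; z points along the fingers, y is the line along which they close (so a half turn about z gives the same grasp; the last joint's range is limited). The gripper opens to 85 mm and grips with 20 to 120 N. Pads are 22 mm wide; open, the fingers measure 114 mm over their backs; the gripper's body (76 mm by 85 mm) begins 54 mm behind the grasp point. The pads swing forward as they close: fully open they stand 13 mm farther back than shut.
Start: joints at [1.197, 0.628, 0.038, 1.517, -0.027, 0.996, -0.02], TCP at [0.197, -0.619, 0.405] pointing down, gripper open.
Joint ranges: [-3.06, 3.06], [-0.37, 2.12], [-1.25, 1.32], [0.18, 2.47], [-1.1, 4.24], [0.23, 1.98], [-2.94, 2.94]. Speed limits (rad/s): [2.57, 2.57, 3.14, 3.14, 3.14, 3.14, 3.14].

INTERFACE

Orientations are given as a unit quaternion [x, y, z, w].
In Python, from rig import robot, solve_ik, observe, read_camera, order gives the robot as it stands. Calls block until the motion is done:
- robot.movep(position, orientation): joint-space move of the TCP to a pose.
- robot.line_to(position, ori=None, rate=0.15): straight line of the TCP; ori=None keeps the orientation; rate is the mean speed in m/s.
- robot.set_joints(angles): joint-space move.
- robot.gripper_to(opening, force=None): finger opening in m; force is the grip in N (None keeps the last); returns when the fingers have stopped.
- robot.dwell(seconds).
- solve_ik(position, orientation): joint angles nearest the present ones, or None.
- observe(): the state.
- read_camera(name): name is "side" or "top" or "wrist"; returns a dict with "image" (480x640x3 uint8, red, green, blue), "fx", "fy", "cx", "cy" (pixels), "rvec" (rotation vector, rad) and "tvec" (3), from world to camera coordinates, as OpenCV has them. Camera axes: x right, y down, z forward; pixel columns grow to the right and rows downward; lengths in m; the calibration is good to about 2 mm. The wrist camera is an equidistant fisheye: a pixel r from the principal point sees the ray r / f radians off the axis. A picture is of the moment at which its call begins. There is no depth.
A pose or a line that the arm cannot do raises robot.MotionError and nothing moves.
- order.hand_in(): hands the job in; it is judged then, once.
The state is a dict: "time": time; "joint_pos": joint angles; "joint_vel": joint speeds; "joint_torque": joint torques, N m; "tool_pos": TCP position; "tool_rot": TCP orientation; "force": force on the tool from outside, world axes, zero at the start; "ft_torque": the same for the moment, N m; "finger_gap": finger opening in m; "finger_force": force on a finger pad.
Only numpy, scipy, OpenCV 4.12 (cv2) and the standard library are available. Lean on these libraries where they do the work, as an engineer would, in place of code of your own. Each camera call takes 0.05 s, during which the arm holds its last target. There are 200 camera calls.

TASK

The little grow light has fallen on its back in front of the white herb garden. Push it over with the fingertips so that it stands on its dark foot again, then push it along the counter until the front edge of its foot is flush against the garden's front, within the garden's width. Only push it, never lift it off the counter, and leave the pot, the cup on its coaster and the trowel as they are.

Things in the scene. Friction and masses are not known exactly. Their poses are not given: they have to be found in the camera images.
- light: Small L-shaped grow light, about 0.57 kg, mostly in the foot. Standing: dark steel foot plate x 0 to 80 mm, 120 mm wide (y), z 0 to 16; white panel 160 mm wide, x 0 to 10, up to z = 90, lamps facing +x. Origin: middle of the heel, the foot's bottom rear edge. Starts lying on the panel's back: z level, pointing roughly to the robot, x up, foot plate on edge (80 mm high), underside to the garden.
- foot_front (a point): Middle of the foot's front edge at its underside, (80, 0, 0) mm in the light's frame. While the light lies this is the upper edge of the upright foot plate: pushed near here from the panel's side towards the garden, the light pivots on its heel, with little sliding, and past about 35 degrees falls onto its foot by itself, the panel swinging up behind the pusher. Standing, x points to the garden.
- foot_left (a point): Front left corner of the light's foot, at its underside: (80, 60, 0) mm in the light's frame
- foot_right (a point): Front right corner of the light's foot, at its underside: (80, -60, 0) mm in the light's frame
- garden: White plastic herb garden, fixed to the counter: a trough 360 mm wide (y), 150 mm deep, 65 mm high, with low herbs to about 100 mm high and a shut tray marked on its front. Origin: at counter height in the middle of its front face, the face that looks to the robot (plane x = 0 of its frame); the trough extends to +x.
- pot: Empty terracotta flower pot, 96 mm across its rim, 88 mm high, loose; origin at the centre of its underside. To be left alone
- coaster: Blue ceramic coaster, 96 mm across, 8 mm thick, loose; origin at the centre of its underside. To be left alone
- cup: Clear acrylic cup, 68 mm across, 80 mm high, standing on the coaster; origin at the centre of its underside. To be left alone
- trowel: Steel trowel with wooden handle, 240 mm long along x, 50 mm wide, 24 mm high, lying near the robot; origin on the counter near the middle of its length. To be left alone
Mind the look-alikes: they are no part of the job. Of the things like the light, leave any that is pink; of the rest the larger one is meant.

How it is judged:
By the outcome, as a careful person would: the job done as asked, in the order asked, and still so for the second after the job is handed in, with the robot touching nothing.
It also fails if it takes over 51 s, if anything falls off the work surface, if the arm or the gripper's body presses on something with over 40 N, if the wrist force passes 120 N, or if a joint passes its speed limit or range.

## Working session

There is one attempt and no reset: what is moved stays moved. The work goes in short steps, each a Python script; the robot and the scene stay as the last script left them, time stands still between calls to the robot, and variables do not carry over. Pictures are saved under pics/ and viewed, at most 10 in all, crops included, and the job is handed in when it is done.

```bash
mkdir -p pics; cat > h.py <<'E'
import numpy as np, cv2
from rig import robot, solve_ik, observe, read_camera, order
def snap(name,fn,crop=None,scale=1):
    c=read_camera(name); im=c["image"][:,:,::-1]
    np.save('pics/'+fn+'.npy',im)
    if crop: im=im[crop[1]:crop[3],crop[0]:crop[2]]
    if scale!=1: im=cv2.resize(im,None,fx=scale,fy=scale,interpolation=cv2.INTER_CUBIC)
    cv2.imwrite('pics/'+fn+'.png',im); return c
def unproj(c,uv,z):
    R=cv2.Rodrigues(np.array(c["rvec"],float))[0]; t=np.array(c["tvec"],float).ravel()
    d=R.T@np.array([(uv[0]-c["cx"])/c["fx"],(uv[1]-c["cy"])/c["fy"],1]); o=-R.T@t
    return o+d*(z-o[2])/d[2]
def proj(c,P):
    R=cv2.Rodrigues(np.array(c["rvec"],float))[0]
    p=R@np.array(P,float)+np.array(c["tvec"],float).ravel()
    return p[0]/p[2]*c["fx"]+c["cx"],p[1]/p[2]*c["fy"]+c["cy"]
E
python3 - <<'E'
from h import *
for n in("top","side"):
    c=snap(n,n+"0"); print(n,{k:np.round(v,3) for k,v in c.items() if k!="image"})
o=observe();print(o["time"],o["tool_pos"],o["tool_rot"])
E
```

```text
top {'fx': np.float64(507.887), 'fy': np.float64(507.887), 'cx': np.float64(312.714), 'cy': np.float64(238.855), 'rvec': array([ 2.161, -2.136,  0.142]), 'tvec': array([0.009, 0.491, 1.028])}
side {'fx': np.float64(598.648), 'fy': np.float64(598.648), 'cx': np.float64(313.46), 'cy': np.float64(244.71), 'rvec': array([ 0.746, -2.637,  1.077]), 'tvec': array([0.421, 0.232, 1.044])}
0.1 [ 0.19688016 -0.6191818   0.4038835 ] [ 9.88178864e-01  1.53302901e-01 -1.44733950e-04 -8.56002873e-04]
```

View pics/top0.png

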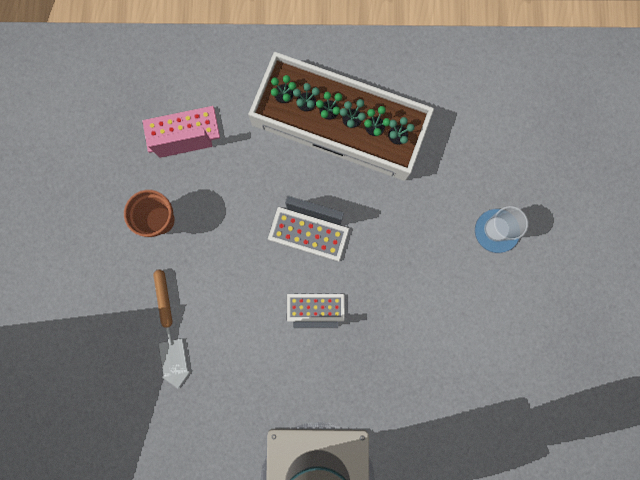

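View pics/side0.png

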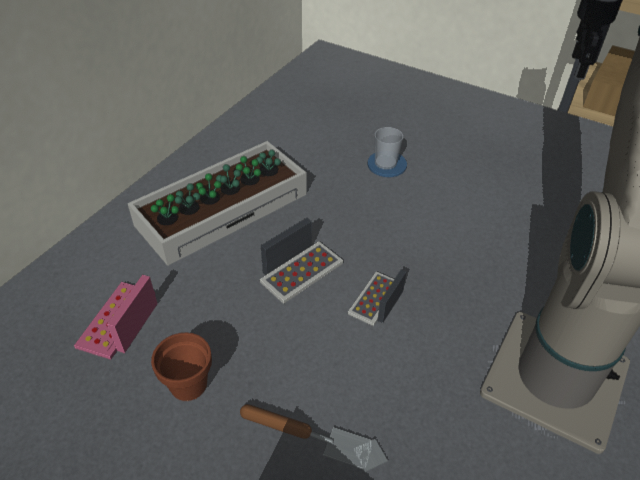

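Candidates in the top view are the pink light (180,130), the larger white one (310,233) and the smaller white one (316,307). The larger white one with its foot towards the garden is the target. I'll check it in a close crop.

```bash
python3 - <<'E'
from h import *
im=np.load('pics/top0.npy')[40:340,230:450]
cv2.imwrite('pics/topc.png',cv2.resize(im,None,fx=2,fy=2,interpolation=cv2.INTER_CUBIC)[:600])
c=read_camera("top")
for n,uv,z in [("panel far L",(279,208),.01),("panel far R",(349,228),.01),("near L",(269,240),.01),("near R",(340,260),.01),("foot top L",(288,197),.08),("foot top R",(341,213),.08),
 ("gardtopL",(250,114),.065),("gardtopR",(407,175),.065),("small",(288,295),.01),("small",(344,295),.01),("small",(288,325),.0),("smallfoot",(344,320),.05),("pot",(150,213),.088),("coaster",(498,230),.008)]:
    print(n,np.round(unproj(c,uv,z),4))
E
```

```text
panel far L [0.5605 0.0879 0.01  ]
panel far R [ 0.5186 -0.063   0.01  ]
near L [0.4907 0.1079 0.01  ]
near R [ 0.4496 -0.044   0.01  ]
foot top L [0.5694 0.0651 0.08  ]
foot top R [ 0.5378 -0.0421  0.08  ]
gardtopL [0.7497 0.149  0.065 ]
gardtopR [ 0.6218 -0.1786  0.065 ]
small [0.3743 0.0651 0.01  ]
small [ 0.3758 -0.0528  0.01  ]
small [0.3117 0.0644 0.    ]
smallfoot [ 0.3246 -0.0507  0.05  ]
pot [0.5319 0.3398 0.088 ]
coaster [ 0.5183 -0.3823  0.008 ]
```

View pics/topc.png

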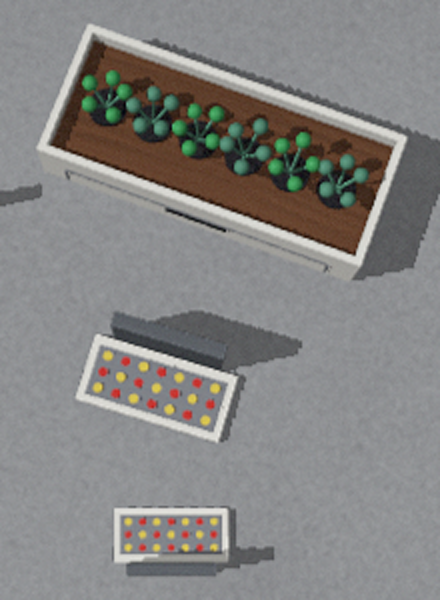

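The crop confirms the choice: white panel at crop (160,388), dark foot on edge at (170,342), facing the garden's front rim, which runs from (40,149) to (357,267). Now I'll tip it.

```bash
cat >> h.py <<'E'
def q(deg): a=np.deg2rad(deg)/2; return [np.cos(a),np.sin(a),0,0]
def fw(deg): a=np.deg2rad(deg); return np.array([np.cos(a),np.sin(a)])
heel=np.array([.5536,.0115])
def st(): o=observe(); print(round(o["time"],2),np.round(o["tool_pos"],4),np.round(o["force"],2),round(o["finger_gap"],4))
E
python3 - <<'E'
from h import *
f=fw(-16)
def P(s,z): return [*(heel+f*s),z]
robot.movep(P(-.045,.36),q(-16)); robot.gripper_to(.05)
robot.line_to(P(-.045,.232)); st()
for s in (-.03,-.02,-.01,0,.01):
    robot.line_to(P(s,.232),rate=.05); st()
snap("side","s1",(200,150,450,340),3)
E
```

```text
4.13 [0.5107 0.0239 0.2326] [ 0.01 -0.44  0.33] 0.0498
4.58 [0.5251 0.0196 0.2322] [-0.17  0.    0.14] 0.0497
4.93 [0.5343 0.017  0.2318] [-1.33  0.22  0.28] 0.0496
5.28 [0.5445 0.0141 0.2321] [-1.15  0.34  1.47] 0.0495
5.63 [0.5542 0.0113 0.2321] [ 0.64  0.8  -0.2 ] 0.0499
5.98 [0.5646 0.0083 0.2323] [ 1.86 -0.87  1.77] 0.05
```

View pics/s1.png

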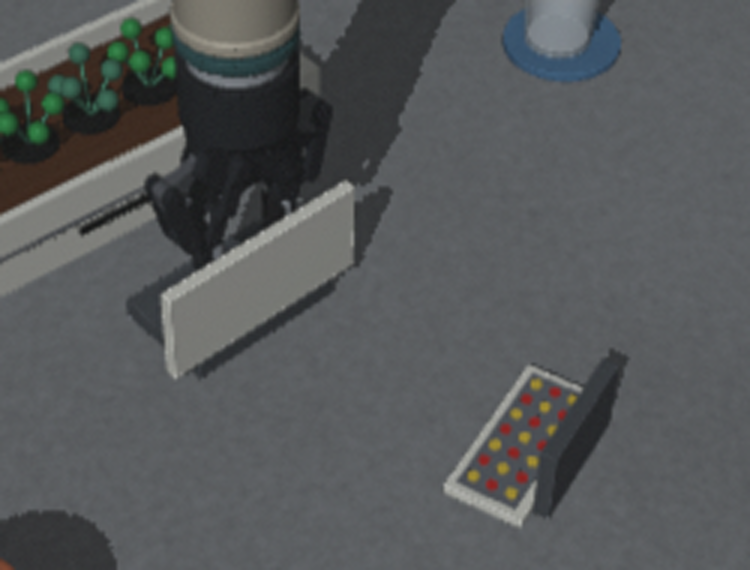

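The light has swung up, with its panel behind the fingers at crop (260,280), perhaps still leaning on them. I'll go a little further forward so it drops fully, then lift out and look.

```bash
python3 - <<'E'
from h import *
f=fw(-16)
def P(s,z): return [*(heel+f*s),z]
for s in (.02,.03):
    robot.line_to(P(s,.232),rate=.05); st()
robot.line_to(P(.033,.36),rate=.15)
robot.line_to(P(-.14,.36),rate=.3); st()
c=snap("top","t2",(230,40,450,340),2)
snap("side","s2",(200,150,450,340),3)
E
```

```text
6.38 [0.5726 0.006  0.2317] [-0.06 -0.4  -0.49] 0.0499
6.73 [0.5827 0.0031 0.2319] [ 0.18 -0.13 -1.23] 0.0502
8.46 [0.4198 0.0501 0.3599] [ 1.25 -0.19 -0.03] 0.0497
```

View pics/t2.png

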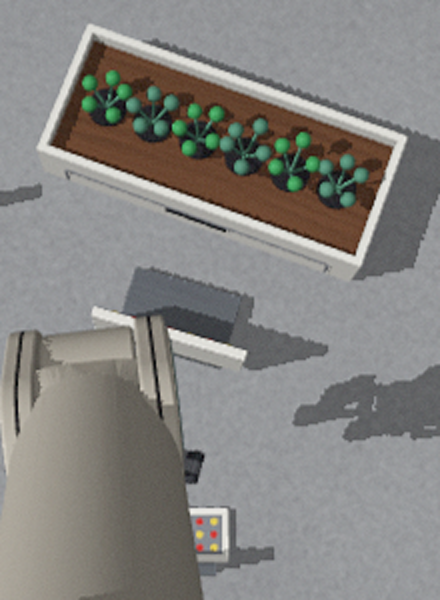

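View pics/s2.png

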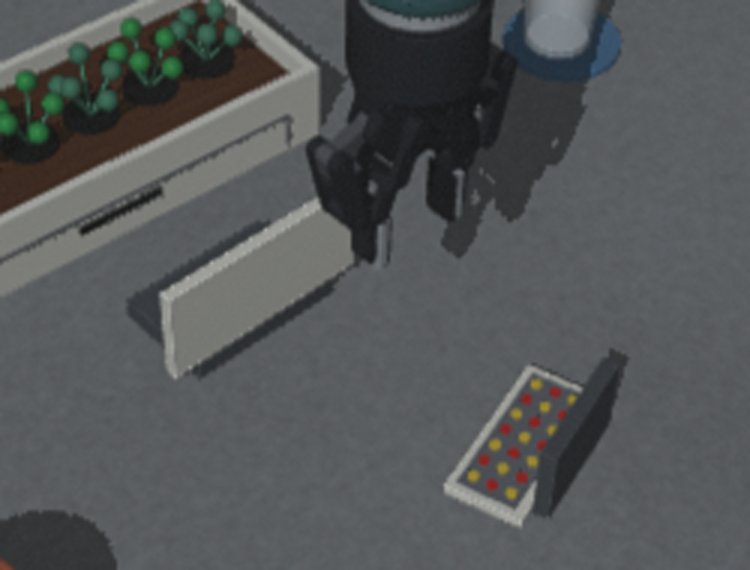

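The light stands on its foot: panel top edge at crop (93,308)–(246,352), foot front edge at (136,268)–(245,296). I'll locate it and push with spread fingers squared to the garden.

```bash
python3 - <<'E'
from h import *
c=read_camera("top")
u=lambda x,y,z: unproj(c,(230+x/2,40+y/2),z)[:2]
a,b=u(93,308,.09),u(246,352,.09); d=a-b; print(a,b,np.linalg.norm(d),np.degrees(np.arctan2(-d[0],d[1])))
e,g=u(136,268,.016),u(245,296,.016); d2=e-g; print(e,g,np.linalg.norm(d2),np.degrees(np.arctan2(-d2[0],d2[1])))
G0,G1=u(40,149,.065),u(357,267,.065); d3=G0-G1; yaw=np.degrees(np.arctan2(-d3[0],d3[1])); n=fw(yaw)
print("yawG",yaw,"gaps",n@G0-n@e,n@G1-n@g, "panelfront dist",n@G0-n@a,n@G0-n@b)
print("t",np.array([-n[1],n[0]])@np.array([(G0+G1)/2,(e+g)/2,(a+b)/2]).T)
# base corners of the front seen in the top image: check verticality
print([np.round(proj(c,[*p,0]),1) for p in(G0,G1)])
E
```

```text
[0.57309087 0.08767223] [ 0.53008904 -0.06552669] 0.1591196665141207 -15.67904580192558
[0.63463499 0.04798097] [ 0.60496165 -0.06990354] 0.12156176999214247 -14.128708202187775
yawG -20.490829357458832 gaps 0.07140638095717888 0.05793588813797723 panelfront dist 0.14295072217206872 0.1296033218552014
t [0.22510342 0.20669728 0.20346035]
[array([253.7, 125.6]), array([403.1, 181.3])]
```

```bash
cat >> h.py <<'E'
from scipy.spatial.transform import Rotation as Ro
yawG=-20.5; n=fw(yawG); t=np.array([-n[1],n[0]]); nG=n@np.array([.6857,-.0148])
def tilt(yaw,a=30):
    a=np.deg2rad(a); f=np.array([*fw(yaw),0]); k=np.array([0,0,1.])
    x=f*np.cos(a)+k*np.sin(a); z=f*np.sin(a)-k*np.cos(a)
    return Ro.from_matrix(np.c_[x,np.cross(z,x),z]).as_quat()
def Q(d,z=.161,tt=.205): return [*(n*(nG-d-.093)+t*tt),z]  # contact at distance d before garden
E
python3 - <<'E'
from h import *
print(nG,solve_ik(Q(.19,.26),tilt(yawG)),solve_ik(Q(.19),tilt(yawG)))
robot.gripper_to(.07)
robot.movep(Q(.19,.28),tilt(yawG)); robot.line_to(Q(.19)); st()
for d in (.17,.16,.15,.14,.13,.12,.11,.10,.095):
    robot.line_to(Q(d),rate=.05); st()
    if np.linalg.norm(observe()["force"][:2])>8: break
snap("top","t3",(230,40,450,340),2)
snap("side","s3",(200,150,450,340),3)
E
```

```text
0.6474591894102663 None NoneTraceback (most recent call last):
  File "<stdin>", line 4, in <module>
rig.MotionError: the arm cannot follow that straight line within its joint ranges
```

```bash
python3 - <<'E'
from h import *
st()
for a in (12,15,18,20,25):
    r=np.deg2rad(a); L=.167; F=L*np.sin(r)+.011*np.cos(r)
    z=.173*np.cos(r)+.011*np.sin(r)+.006; zb=z-.101*np.cos(r)+.038*np.sin(r); z+=max(0,.098-zb) if a<25 else 0
    ok=[solve_ik([*(n*(nG-d-F)+t*.205),zz],tilt(yawG,a)) is not None for d in(.18,.165,.15,.08) for zz in (z,.25)]
    print(a,round(F,4),round(z,4),round(z-L*np.cos(r)+.011*np.sin(r),4),ok)
E
```

```text
11.89 [0.4133 0.0643 0.2801] [-0.07 -0.27 -0.2 ] 0.0698
12 0.0455 0.1889 0.0278 [True, True, True, True, True, True, True, True]
15 0.0538 0.1857 0.0273 [True, True, True, True, True, True, True, True]
18 0.0621 0.1823 0.0269 [True, True, True, True, True, True, True, True]
20 0.0675 0.1799 0.0267 [True, True, True, True, True, True, True, True]
25 0.0805 0.1674 0.0207 [True, True, True, True, True, True, True, True]
```

```bash
cat >> h.py <<'E'
T25=tilt(yawG,25)
def Q(d,z=.1674,tt=.205): return [*(n*(nG-d-.0805)+t*tt),z]
E
python3 - <<'E'
from h import *
robot.movep(Q(.18,.27),T25); robot.line_to(Q(.18)); st()
for d in (.165,.155,.145,.135,.125,.115,.105,.095):
    robot.line_to(Q(d),rate=.05); st()
    if np.linalg.norm(observe()["force"][:2])>8: break
snap("top","t3",(230,40,450,340),2)
snap("side","s3",(200,150,450,340),3)
E
```

```text
13.17 [0.4341 0.0567 0.1679] [ 0.03 -0.24  0.34] 0.07
13.62 [0.4487 0.0511 0.1678] [ 0.39 -0.37  0.04] 0.0701
13.97 [0.458  0.0476 0.1674] [ 0.52 -1.23  0.19] 0.0697
14.32 [0.4674 0.0441 0.1674] [-0.85  0.13 -0.1 ] 0.0698
14.67 [0.4768 0.0405 0.1675] [-0.74 -0.27 -0.43] 0.0701
15.02 [0.4861 0.037  0.1675] [ 0.38 -0.47  0.19] 0.0701
15.37 [0.4956 0.0335 0.1675] [-0.06 -0.93  0.75] 0.0701
15.72 [0.5049 0.0301 0.1675] [-0.    0.21 -0.74] 0.0697
16.07 [0.5143 0.0266 0.1675] [-0.48 -0.32 -0.31] 0.0699
```

View pics/s3.png

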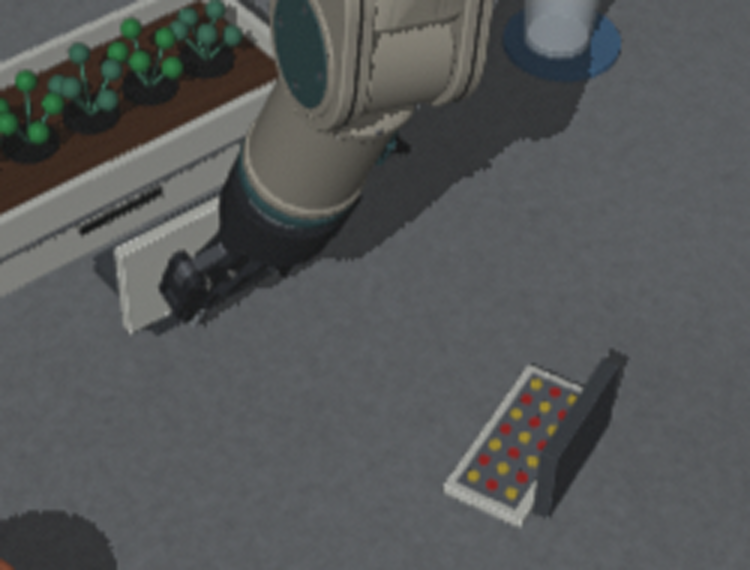

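View pics/t3.png

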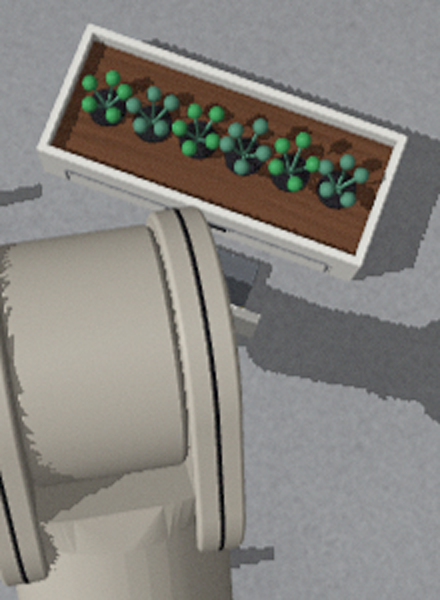

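The light stands upright and slides ahead of the fingers, with its foot's left front corner at s3 crop (97,262), about 15–20 mm short of the garden. I'll continue in small steps until contact.

```bash
python3 - <<'E'
from h import *
for d in np.arange(.092,.066,-.002):
    robot.line_to(Q(d),rate=.03); F=[]
    for _ in range(3): F.append(observe()["force"]); robot.dwell(.03)
    fn=np.mean(F,0)[:2]@n; print(round(d,4),round(fn,2),round(observe()["tool_pos"][:2]@n-nG+.0805,4))
    if fn<-5: break
st(); snap("side","s4",(180,180,330,290),5)
E
```

```text
0.092 -2.11 -0.0922
0.09 -2.23 -0.0901
0.088 -1.95 -0.0878
0.086 -1.71 -0.0858
0.084 -2.08 -0.0839
0.082 -1.8 -0.0818
0.08 -2.4 -0.0798
0.078 -2.46 -0.0778
0.076 -1.63 -0.0758
0.074 -4.68 -0.0744
0.072 -8.97 -0.0738
20.02 [0.5337 0.0192 0.1671] [-9.48  2.7   4.6 ] 0.0699
```

View pics/s4.png

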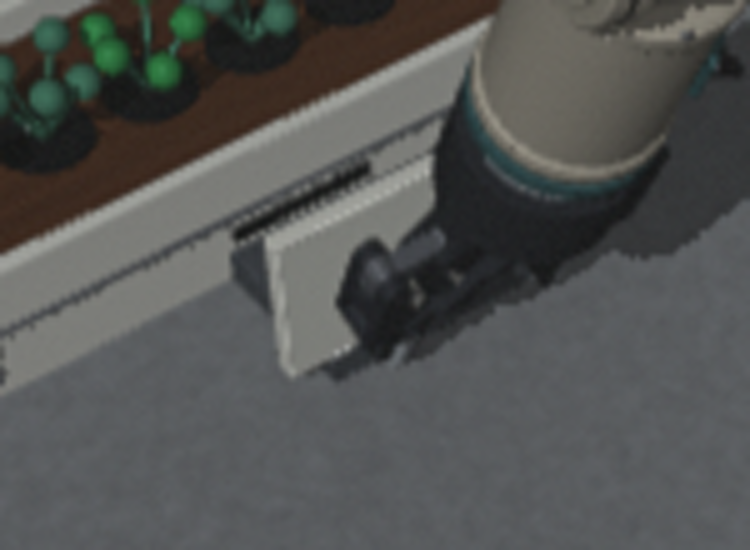

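Contact is at d≈0.074. I'll back off, close the fingers and press at the middle so that the foot squares itself to the garden's front, then retreat and look.

```bash
python3 - <<'E'
from h import *
robot.line_to(Q(.095),rate=.1); robot.gripper_to(0.0); robot.line_to(Q(.083),rate=.1)
for d in np.arange(.081,.062,-.0015):
    robot.line_to(Q(d),rate=.03); F=[]
    for _ in range(3): F.append(observe()["force"]); robot.dwell(.02)
    fn=np.mean(F,0)[:2]@n; print(round(d,4),round(fn,2),round(observe()["tool_pos"][:2]@n-nG+.0805,4))
    if fn<-11: break
st()
robot.line_to(Q(.13),rate=.1); robot.line_to(Q(.17,.27),rate=.2)
robot.movep([.25,-.5,.4],q(0)); st()
a=snap("top","t5")["image"][:,:,::-1]; b=snap("side","s5")["image"][:,:,::-1]
A=cv2.resize(a[110:230,260:420],None,fx=5,fy=5)[:300*2]; B=cv2.resize(b[190:290,210:340],None,fx=5,fy=5,interpolation=cv2.INTER_CUBIC)
A=cv2.resize(a[120:195,270:400],None,fx=4.6,fy=4.6,interpolation=cv2.INTER_CUBIC); B=cv2.resize(b[200:256,215:345],(A.shape[1],int(56*4.6)))
im=np.vstack([A,B[:600-A.shape[0]]]); print(im.shape); cv2.imwrite('pics/f5.png',im)
E
```

```text
0.081 0.05 -0.0812
0.0795 0.31 -0.0795
0.078 -0.43 -0.078
0.0765 -4.45 -0.0774
0.075 -7.94 -0.0768
0.0735 -11.92 -0.0764
23.18 [0.5312 0.0201 0.167 ] [-10.96   3.82   8.44] -0.0003
26.75 [ 0.2507 -0.4994  0.3994] [0.28 0.26 0.83] -0.0
(600, 598, 3)
```

View pics/f5.png

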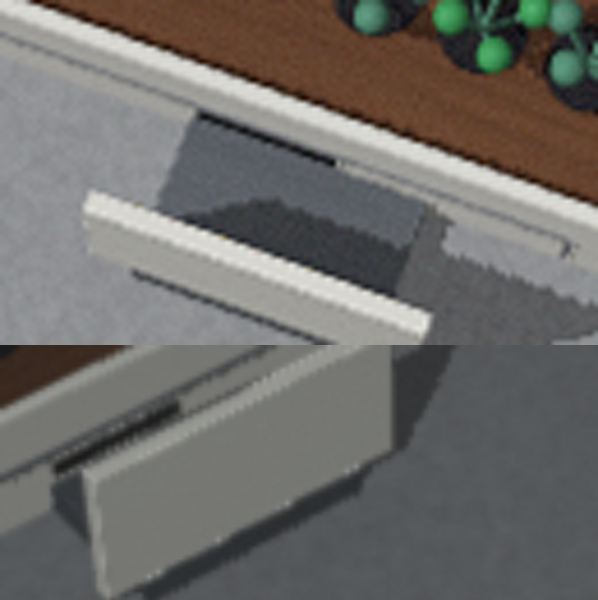

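```bash
python3 - <<'E'
from h import *
c=read_camera("top"); u=lambda x,y,z: unproj(c,(270+x/4.6,120+y/4.6),z)[:2]
def ang(p,r): d=p-r; return round(float(np.degrees(np.arctan2(-d[0],d[1]))),2)
a,b=u(90,192,.09),u(432,317,.09); e,g=u(200,113,.016),u(432,202,.016); G0,G1=u(0,28,.065),u(598,232,.065)
print(ang(a,b),ang(e,g),ang(G0,G1)); N=fw(ang(G0,G1)); print([round(float(N@(G0-p)),4) for p in(a,b,e,g)])
# full-front edges by fit: rim bottom edge (white->darker) in columns
im=np.load('pics/top0.npy'); print([np.round(unproj(c,p,.065)[:2],4) for p in((250,114.5),(408.5,174))])
E
```

```text
-19.96 -21.04 -18.85
[0.0652, 0.0683, -0.0079, -0.0034]
[array([0.7486, 0.149 ]), array([ 0.624 , -0.1817])]
```

The foot's front edge (crop (200,113)–(432,202)) lies along the garden's front, the light stands upright and the arm is clear. Handing in.

```bash
python3 - <<'E'
from h import *
st(); print(order.hand_in())
E
```

```text
26.9 [ 0.2507 -0.4995  0.3997] [-0.3   0.29 -0.36] 0.0001
the job is handed in; nothing more can be done
None
```

The larger white grow light stands on its foot and was pressed against the herb garden's front within its width, and the job was handed in at 26.9 s; the pictures confirm flushness only to about 1–2°, and the pot, cup and trowel were never approached.

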